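# Unlatch the honey strainer and slide its cover off

### The arm

A 7-joint arm with a two-finger parallel gripper is mounted at the origin on the work surface. World frame = base frame: x ahead of the robot, y to its left, z up, the work surface at z = 0. Lengths are in m, angles in rad, forces in N, time in s.
With the tool pointing down it reaches from about 0.425 to 0.925 m from the base axis. Payload 6.8 kg.
Tool frame: the origin (TCP) lies midway between the tips of the shut fingers; the grasp point (between the pads) lies 19 mm behind it (bot.grasp_offset is the distance from the TCP to the grasp point, in m); z points along the fingers, x is the direction in which the jaws open and shut, and the axes are right-handed (so a half turn about z gives the same grasp; the last joint's range is limited). The gripper opens to 85 mm and grips with 20 to 120 N. Pads are 22 mm wide; open, the fingers measure 114 mm over their backs; the gripper's body (76 mm by 85 mm) begins 54 mm behind the grasp point. The pads swing forward as they close: fully open they stand 13 mm farther back than shut.
Start: joints at [1.228, 0.477, 0.022, 1.555, -0.011, 1.109, -0.083], TCP at [0.157, -0.656, 0.231] pointing down, gripper open.
Joint ranges: [-2.96, 2.96], [-0.34, 2.1], [-1.41, 1.46], [0.24, 2.44], [-1.37, 4.51], [0.17, 1.92], [-2.96, 2.96]. Speed limits (rad/s): [2.39, 2.39, 3.14, 3.14, 3.14, 3.14, 3.14].

### API

Orientations are given as a unit quaternion [w, x, y, z].
In Python, from station import bot, imaging gives the robot as it stands. The module is installed in compiled form; this text tells all that it offers.
- The arm moves only by the tool apply_moves, never from a script. Its argument "increments" is a list of rows, each a list of 7 numbers: the shift along the tool's x, y, z in mm, then the turn, a rotation vector about the tool's x, y, z in degrees, then the closure, from -1 (fully open) to 1 (shut). In form: [[dx, dy, dz, rx, ry, rz, grip], ...]. A call has exactly 8 rows; each row shifts and turns the pose as measured when the row begins, along the tool's axes as they then stand; what a row does not reach is not made up. A row lasts 1/8 s, in which the tool goes at most 62.5 mm and 10.7 degrees, less where a joint would pass 70% of its speed; a pose out of reach is approached as far as the arm can. A call with a gripper value outside its range is refused whole. The fingers move at their own pace and stop on an object; "grip_force" is the grip in N (left out, the last holds). Time passes only in rows, so rows that do not move let the fingers close, or fill a call up. It gives the time, the measured TCP pose, the force and the opening at its end, in the units of the state.
- bot.get_obs(): the state, without advancing time (a new reading comes with each control period).
- imaging.read_camera(name): name is "side" or "top" or "wrist"; returns the picture (384x512x3 uint8, red, green, blue); there is no depth.
- imaging.get_calibration(name): a dict with "K" (3x3 intrinsics, pixels), "k1" (the pictures are not rectified: a ray, as slopes to the right and down, at radius r is drawn at 1 + k1 r^2 times it, then the intrinsics apply), "extrinsics" (4x4, takes a point from camera to world coordinates). Camera axes: x right, y down, z forward; pixel columns grow to the right and rows downward; lengths in m; the calibration is good to about 2 mm. A picture is of the moment at which its call begins: read the wrist's pose just before it. get_calibration takes no time and is no camera call; for the wrist camera it gives the pose at the moment of the call.
- bot.hand_in(): hands the job in, once; it reports no verdict.
The state is a dict: "t": time; "q": joint angles; "joint_vel": joint speeds; "joint_torque": joint torques, N m; "eef_pos": TCP position; "tool_rot": TCP orientation; "contact_force": force on the tool from outside, world axes, zero at the start; "torque": the same for the moment, N m; "gripper_width": opening from 0.0 (shut) to 1.0 (fully open).
Only numpy, scipy, OpenCV 4.12 (cv2) and the standard library are available. Lean on these libraries where they do the work, as an engineer would, in place of code of your own. Each camera call takes 0.05 s, during which the arm holds its last target.

### The job

Press the red snap tab on the honey strainer all the way down, then push the released blue cover along its rails, off the strainer's mouth and onto the parking shelf, until it comes up against the end stop. Only press and push, never lift the cover, and leave it lying flat there with the tab still down. Leave the jars, cup, jar lid and tools around it where they are.

Things in the scene. Friction and masses are not known exactly. Their poses are not given: they have to be found in the camera images.
- strainer: Steel strainer box fixed to the table, yaw up to +-0.5 rad. Origin on the table under the centre of its mouth (88 by 80 mm). Seat round the mouth and parking shelf (on the +y side) both 65 mm high. Two rails along y at x = +-48 to 63.5 mm, tops 77.5 mm high, overhang the cover's flange: it can only slide along y. Low back stop 70.5 mm high at y = -58 to -50 mm; pipe stub to x = 108 mm.
- end_stop (a point): Middle of the top of the end stop, a 6 mm thick bar across the parking shelf's far end, 80 mm above the table; it lies at y = 175 mm in the strainer's frame (its near face at 172 mm).
- cover: Loose blue cover, about 0.2 kg, on the seat at the strainer's x = y = 0, axes parallel to its. Origin: centre of its underside. Flange 108 (x) by 96 (y) by 6 mm, under a raised pan 88 by 88 mm with upright sides, top 32 mm above the origin. Push the pan's -y side: it slides 124 mm to +y up to the end stop, with a few newtons. While the tab is up, a red tooth blocks it after 2 mm.
- tab (a joint): Red snap tab, travel in m: 0 is up (blocking), 0.012 fully pressed down (cover released). It starts between 0 and 0.002. About 5 N presses it; it has no return spring and stays where it is left.
- tab_pad (a point): Centre of the top of the tab's red press pad, 30 by 30 mm, beside the rail on the strainer's -x side (at x = -82, y = 56 mm in the strainer's frame); about 91 mm above the table when up, 79 mm when fully down. It moves straight down, and stays higher than the rail beside it.
- jar_a: Honey jar with brass-coloured lid, 68 mm diameter, 90 mm high, origin at its foot. Not to be disturbed.
- jar_b: Honey jar with white lid and paper label, 68 mm diameter, 90 mm high, origin at its foot. Not to be disturbed.
- cup: White ceramic cup, 68 mm diameter, 80 mm high, origin at its foot. Not to be disturbed.
- jar_lid: Loose brass-coloured jar lid lying flat, 68 mm diameter, 13 mm high, origin at the centre of its underside. Not to be disturbed.
- scraper: Spatula with wooden handle, 200 mm long along its x axis, lying flat. Not to be disturbed.
- refractometer: Black hand refractometer lying down, 165 mm long along its x axis, 31 mm high, origin under it near its middle. Not to be disturbed.
- brush: Brush, 180 mm long along its x axis, lying flat. Not to be disturbed.
Mind the look-alikes: they are no part of the job. Several things have the shape of the cover; the one meant has the colours described above.

How it is judged:
On the way, in this order (a step that is already met when the one before it is completed fails the run):
1. the tab is pressed fully down while the cover is still on its seat (value of joint tab above 0.01 m and y of cover in the frame of strainer below 0.012 m), for 0.2 s.
2. the cover is pushed along the rails to the end stop on the parking shelf (y of cover in the frame of strainer above 0.11 m and z of cover in the frame of strainer between 0.06 and 0.07 m and angle between cover's own z axis and vertical below 0.06 rad), for 0.2 s.
At the end, for the whole second after the job is handed in: The cover lies flat and at rest on the parking shelf, within 14 mm of the end stop (at least 110 mm along from its seat), and the tab is still pressed (beyond 10 of its 12 mm) (all of step 2 and value of joint tab above 0.01 m and linear speed of cover below 0.01 m/s); the robot touches nothing.
It fails at once if the cover is lifted or tipped (z of cover in the frame of strainer above 0.077 m or angle between cover's own z axis and vertical above 0.15 rad).
It fails at once if a bystander is moved by more than 20 mm or tipped (distance of any of jar_a, jar_b, cup, jar_lid, scraper, refractometer, brush from where it was at the start of the episode above 0.02 m or angle between any of jar_a, jar_b, cup's own z axis and vertical above 0.35 rad).
It also fails if it takes over 38 s, if anything falls off the work surface, if the arm or the gripper's body presses on something with over 40 N, if the wrist force passes 120 N, or if a joint passes its speed limit or range.

## Working session

There is one attempt and no reset: what is moved stays moved. The work goes in short steps, Python scripts to look and compute and a tool call to move; the robot and the scene stay as the last step left them, time stands still between calls to the robot, and variables do not carry over. Pictures are saved under pics/ and viewed, and the job is handed in when it is done.

Besides the shell and the picture viewer there is one more tool, called after ">>>" by a JSON object that holds its "fn" and its "kwargs", one argument or row to a line. apply_moves: Moves the arm, as the interface text tells. Its arguments: {"type":"object","properties":{"increments":{"type":"array","items":{"type":"array","items":{"type":"number"}}},"grip_force":{"type":"number"}},"required":["increments"]}

```bash
mkdir -p pics
python3 - <<'E'
from station import bot, imaging
import cv2
for n in ("top","side"):
    im=imaging.read_camera(n); cv2.imwrite(f"pics/{n}0.png",cv2.resize(im[:,:,::-1],(800,600),interpolation=cv2.INTER_CUBIC))
    cv2.imwrite(f"pics/{n}0_raw.png",im[:,:,::-1])
    c=imaging.get_calibration(n); print(n,c)
o=bot.get_obs();print(o)
E
```

```text
top {'K': array([[426.95476195,   0.        , 256.52334414],
       [  0.        , 426.95476195, 186.12848178],
       [  0.        ,   0.        ,   1.        ]]), 'k1': -0.12050507607595917, 'extrinsics': array([[-0.00933406, -0.9876388 ,  0.15646875,  0.33715637],
       [-0.99977232,  0.01222001,  0.01749248,  0.06940199],
       [-0.0191883 , -0.15626985, -0.987528  ,  1.29874912],
       [ 0.        ,  0.        ,  0.        ,  1.        ]])}
side {'K': array([[373.63914012,   0.        , 260.34044844],
       [  0.        , 373.63914012, 195.39296455],
       [  0.        ,   0.        ,   1.        ]]), 'k1': 0.04072187670023125, 'extrinsics': array([[-0.76565449, -0.42686003,  0.48121067,  0.0251878 ],
       [-0.64320355,  0.51723407, -0.56458668,  0.68363254],
       [-0.00789907, -0.74179473, -0.67058048,  0.80071146],
       [ 0.        ,  0.        ,  0.        ,  1.        ]])}
{'t': 0.1, 'q': array([ 1.22791345,  0.4777151 ,  0.02236232,  1.55636427, -0.01150752,
        1.10930446, -0.08311196]), 'joint_vel': array([ 0.00015141, -0.00128406,  0.0003287 , -0.00113627, -0.00062941,
       -0.00052431, -0.00010377]), 'joint_torque': array([ 4.88120088e-03, -5.97752059e+01,  1.61388561e+00, -2.81948483e+01,
        1.29009041e-02,  5.03813411e-03, -3.51453821e-05]), 'eef_pos': array([ 0.15687894, -0.65595886,  0.23041995]), 'tool_rot': array([-4.65131367e-04,  7.85053644e-01, -6.19427224e-01, -6.89095388e-04]), 'contact_force': array([0.17732451, 0.05395953, 0.53004016]), 'torque': array([-0.01655129,  0.02000101,  0.0281099 ]), 'gripper_width': 1.0023694791017435}
```

View pics/top0.png

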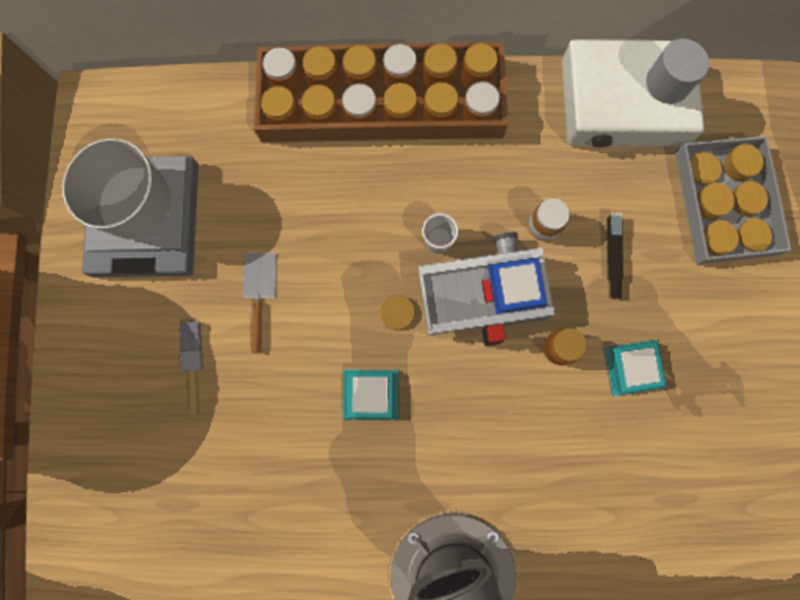

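View pics/side0.png

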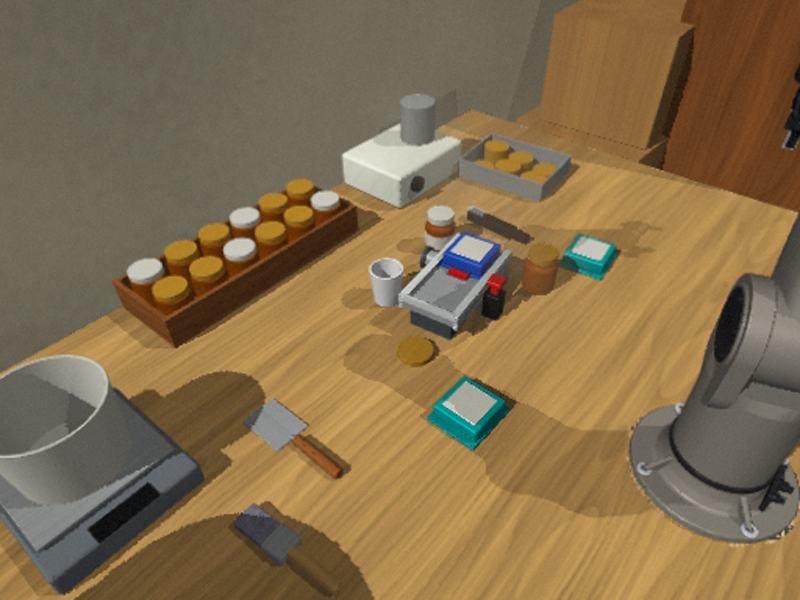

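Cover candidates, in 800x600 top-view pixels: the blue pan with pale top at (518,284) and teal look-alikes at (372,395) and (638,366). I choose the blue one, between the rails. The red press pad is at (494,334); the red spot at (489,290) is the tooth.

Run:
```python
import cv2
im=cv2.imread("pics/top0_raw.png")
c=im[135:250,245:385]; cv2.imwrite("pics/crop1.png",cv2.resize(c,None,fx=5.6,fy=5.2,interpolation=cv2.INTER_CUBIC) if 0 else cv2.resize(c,None,fx=5,fy=5,interpolation=cv2.INTER_CUBIC))
im=cv2.imread("pics/side0_raw.png")
c=im[125:225,220:370]; cv2.imwrite("pics/crop2.png",cv2.resize(c,None,fx=5,fy=5,interpolation=cv2.INTER_CUBIC))
```

```text
(no output)
```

View pics/crop1.png

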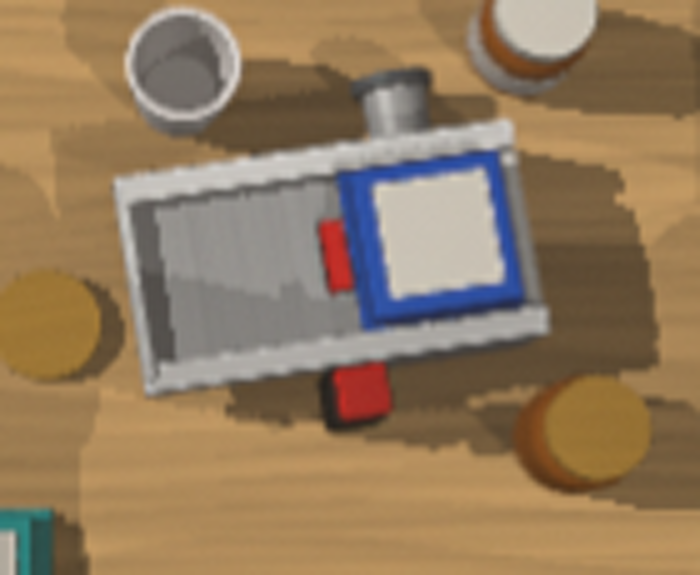

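View pics/crop2.png

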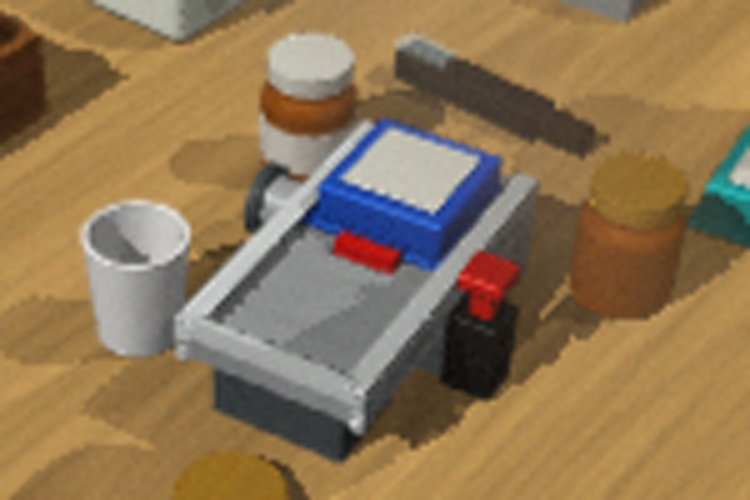

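```bash
cat > h.py <<'E'
import numpy as np, cv2
from scipy.spatial.transform import Rotation as R
def proj(cal,P):
    E=np.linalg.inv(cal["extrinsics"]); p=np.atleast_2d(P)@E[:3,:3].T+E[:3,3]
    s=p[:,:2]/p[:,2:]; r2=(s**2).sum(1,keepdims=True); s=s*(1+cal["k1"]*r2)
    K=cal["K"]; return s@K[:2,:2].T+K[:2,2]
def s2w(p,pose):
    x,y,a=pose;p=np.atleast_2d(p);c,s=np.cos(a),np.sin(a)
    return np.c_[x+c*p[:,0]-s*p[:,1],y+s*p[:,0]+c*p[:,1],p[:,2]]
def unproj(cal,uv,z):
    K=cal["K"];u=cv2.undistortPoints(np.array(uv,float).reshape(-1,1,2),K,np.array([cal["k1"],0,0,0.])).reshape(-1,2)
    E=cal["extrinsics"];d=np.c_[u,np.ones(len(u))]@E[:3,:3].T;t=(z-E[2,3])/d[:,2]
    return E[:3,3]+t[:,None]*d
E
python3 - <<'E'
from h import *
from station import imaging
from scipy.optimize import least_squares
ct=imaging.get_calibration("top");cs=imaging.get_calibration("side")
T=np.array([[117,180],[150,393],[362,391],[340,172],[497,152],[524,303],[363,328]])/5+[245,135]
Tp=np.array([[63.5,178,79],[-63.5,178,79],[-82,56,90],[44,44,97],[44,-44,97],[-44,-44,97],[-44,44,97]])/1000
S=np.array([[183,317],[360,385],[490,272],[322,185],[380,122],[498,160],[440,226]])/5+[220,125]
Sp=Tp
f=lambda v,w:np.r_[(proj(ct,s2w(Tp,v))-T).ravel()*w[0],(proj(cs,s2w(Sp,v))-S).ravel()*w[1]]
for w in((1,1),(1,0),(0,1)):
    r=least_squares(f,[.7,-.1,0],loss='soft_l1',args=(w,));print(r.x,np.round(r.fun.reshape(-1,2),1).tolist())
    if w==(1,1): np.save("pose.npy",r.x)
v=np.load("pose.npy");print(s2w(np.array([[-82,56,90],[0,0,97],[0,-58,100],[0,175,80],[63.5,-58,77]])/1000,v))
# jar_a / jar_b / refract / jar lid
print(unproj(ct,np.array([[598,428]])/5+[245,135],.09),unproj(ct,np.array([[546,10]])/5+[245,135],.09),unproj(ct,np.array([[184,62]])/5+[245,135],.08))
print(unproj(ct,[[394,138],[392,190]],.03))
from station import bot
print(R.from_quat(bot.get_obs()["tool_rot"],scalar_first=True).as_matrix())
print(imaging.get_calibration("wrist"))
E
```

```text
[ 0.53669205 -0.12408837  0.13556096] [[-1.7, -0.3], [-1.7, 0.2], [-0.6, 0.3], [1.0, -0.1], [-0.3, -0.5], [-0.3, -0.7], [1.5, -1.2], [-1.4, -0.4], [1.2, 1.6], [0.6, -0.2], [-0.7, -0.2], [1.1, -1.5], [2.1, -0.7], [1.1, 0.8]]
[ 0.5356014  -0.12517737  0.13244785] [[-1.2, -0.2], [-1.4, 0.4], [-0.3, 0.6], [1.4, 0.2], [0.1, -0.1], [0.0, -0.3], [1.8, -0.8], [-0.0, -0.0], [0.0, 0.0], [0.0, -0.0], [-0.0, -0.0], [0.0, -0.0], [0.0, -0.0], [0.0, 0.0]]
[ 0.53877542 -0.12253526  0.14218168] [[-0.0, -0.0], [-0.0, -0.0], [-0.0, -0.0], [0.0, -0.0], [-0.0, -0.0], [-0.0, -0.0], [0.0, -0.0], [-2.0, -0.2], [0.7, 1.7], [-0.1, -0.3], [-1.5, -0.1], [0.2, -1.5], [1.2, -0.8], [0.4, 0.8]]
[[ 0.44787617 -0.07968411  0.09      ]
 [ 0.53669205 -0.12408837  0.097     ]
 [ 0.54453053 -0.18155626  0.1       ]
 [ 0.51304148  0.04930613  0.08      ]
 [ 0.60744796 -0.17297448  0.077     ]]
[[ 0.42572299 -0.21535979  0.09      ]] [[ 0.67090135 -0.19684319  0.09      ]] [[0.64436043 0.01576001 0.08      ]]
[[ 0.68346612 -0.33431777  0.03      ]
 [ 0.52126199 -0.31771676  0.03      ]]
[[ 2.32618880e-01 -9.72567839e-01 -5.05723628e-04]
 [-9.72566557e-01 -2.32619397e-01  1.58399503e-03]
 [-1.65818375e-03  1.23382737e-04 -9.99998618e-01]]
{'K': array([[268.76040437,   0.        , 255.08865348],
       [  0.        , 268.76040437, 192.57129133],
       [  0.        ,   0.        ,   1.        ]]), 'k1': -0.06179256655726188, 'extrinsics': array([[ 0.23173973, -0.93006569, -0.28508684,  0.22902021],
       [-0.97277717, -0.22190549, -0.06680223, -0.63926644],
       [-0.00113188,  0.29280669, -0.95617099,  0.37303642],
       [ 0.        ,  0.        ,  0.        ,  1.        ]])}
```

>>> {"fn": "apply_moves", "kwargs": {
  "increments": [
    [-22,-44,0,0,0,0.7,1],
    [-22,-44,0,0,0,0.7,1],
    [-22,-44,0,0,0,0.7,1],
    [-22,-44,0,0,0,0.7,1],
    [-22,-44,0,0,0,0.7,1],
    [-22,-44,0,0,0,0.7,1],
    [-22,-44,0,0,0,0.7,1],
    [-22,-44,0,0,0,0.7,1]
  ],
  "grip_force": 60
}}

```text
t: 1.1
eef_pos: [0.4722, -0.4124, 0.2261]
tool_rot: [0.0, 0.749, -0.662, -0.004]
contact_force: [1.1, 0.1, 0.9]
gripper_width: -0.002
```

```bash
cat > go.py <<'E'
import sys
from h import *
from station import bot
o=bot.get_obs();M=R.from_quat(o["tool_rot"],scalar_first=True).as_matrix();p=o["eef_pos"]
v=np.load("pose.npy");c,s=np.cos(v[2]),np.sin(v[2]);d=p[:2]-v[:2]
print("t",o["t"],"pos",p.round(4),"strainer xy mm",(1000*np.array([c*d[0]+s*d[1],-s*d[0]+c*d[1]])).round(1),"F",o["contact_force"].round(1),"w",round(o["gripper_width"],2))
# yaw and tilt errors: desired tool x = strainer -y
D=np.c_[[s,-c,0],[-c,-s,0],[0,0,-1]]
print("rot needed deg (tool)",np.degrees(R.from_matrix(M.T@D).as_rotvec()).round(2))
if len(sys.argv)>1:
    a=np.array(sys.argv[1:4],float)/1000; w=s2w(a,v)[0]; print("target",w.round(4),"tool mm",(1000*M.T@(w-p)).round(1))
E
python3 - <<'E'
import numpy as np
np.save("pose.npy",[.5375,-.123,.1356])
E
python3 go.py -83 56 130
```

```text
t 1.1 pos [ 0.4722 -0.4124  0.2261] strainer xy mm [-103.8 -277.9] F [1.1 0.1 0.9] w -0.0
rot needed deg (tool) [ 0.35  0.32 -0.7 ]
target [ 0.4477 -0.0787  0.13  ] tool mm [-333.6  -17.3   97.8]
```

>>> {"fn": "apply_moves", "kwargs": {
  "increments": [
    [-48,-2.5,0,0.3,0.3,-0.7,1],
    [-48,-2.5,0,0,0,0,1],
    [-48,-2.5,0,0,0,0,1],
    [-48,-2.5,0,0,0,0,1],
    [-48,-2.5,5,0,0,0,1],
    [-48,-2.5,15,0,0,0,1],
    [-35,-2,30,0,0,0,1],
    [-10,0,30,0,0,0,1]
  ]
}}

```text
t: 2.1
eef_pos: [0.4462, -0.0652, 0.1445]
tool_rot: [-0.002, 0.756, -0.654, 0.001]
contact_force: [-0.1, -0.6, -0.1]
gripper_width: -0.002
```

```bash
python3 go.py -83 56 110
python3 - <<'E'
from station import imaging
import cv2
for n in("wrist","side"):
    im=imaging.read_camera(n)[:,:,::-1]
    if n=="side": im=im[90:240,190:390]
    cv2.imwrite(f"pics/{n}1.png",cv2.resize(im,(800,600),interpolation=cv2.INTER_CUBIC))
E
```

```text
t 2.1 pos [ 0.4462 -0.0652  0.1445] strainer xy mm [-82.7  69.6] F [-0.1 -0.6 -0.1] w -0.0
rot needed deg (tool) [-0.23  0.07  0.53]
target [ 0.4477 -0.0787  0.11  ] tool mm [13.7  0.6 34.5]
```

View pics/wrist1.png

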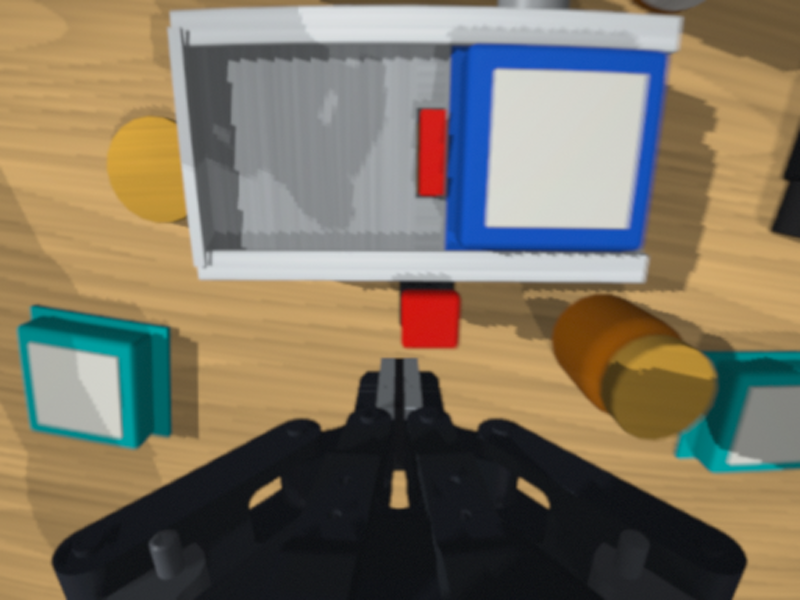

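View pics/side1.png

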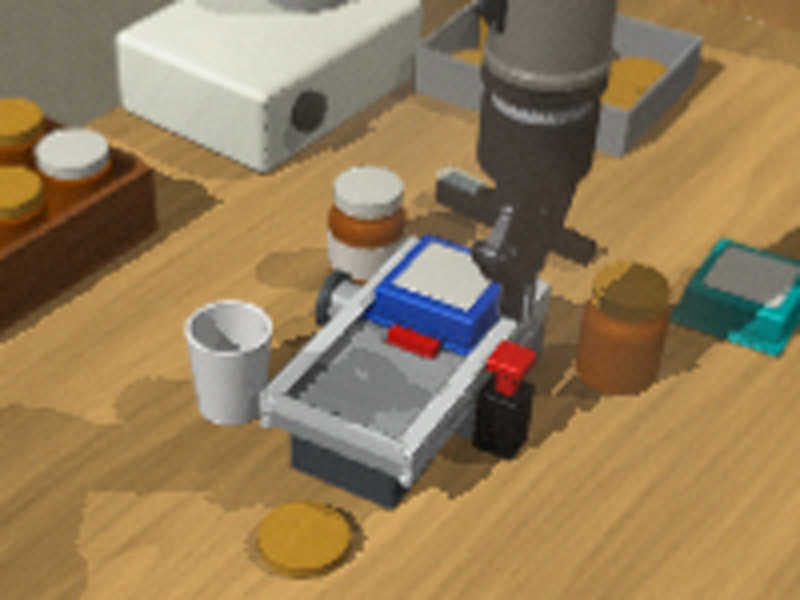

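Run:
```python
from h import *
from station import imaging
c=imaging.get_calibration("wrist"); v=np.load("pose.npy")
def S(uv,z):
    w=unproj(c,np.array(uv)/1.5625,z)[0];d=w[:2]-v[:2];k,s=np.cos(v[2]),np.sin(v[2])
    return (1000*np.array([k*d[0]+s*d[1],-s*d[0]+k*d[1]])).round(1)
print("pad",S([431,320],.0905),"pan -y corners",S([667,53],.097),S([641,248],.097),"+y",S([461,248],.097),"stop",S([172,14],.08),S([200,278],.08))
```

```text
pad [-80.4  52.9] pan -y corners [ 39.7 -41.4] [-42.3 -42.5] +y [-43.5  41. ] stop [ 57.8 170.1] [-62.6 170.5]
```

>>> {"fn": "apply_moves", "kwargs": {
  "increments": [
    [8,0,0,-0.2,0,0.5,1],
    [7,0,8,0,0,0,1],
    [0,0,12,0,0,0,1],
    [0,0,12,0,0,0,1],
    [0,0,8,0,0,0,1],
    [0,0,6,0,0,0,1],
    [0,0,3,0,0,0,1],
    [0,0,0,0,0,0,1]
  ]
}}

```text
t: 3.2
eef_pos: [0.4476, -0.0851, 0.0925]
tool_rot: [0.001, 0.752, -0.66, -0.001]
contact_force: [0.5, -0.2, -0.6]
gripper_width: 0.002
```

```bash
python3 go.py -82 55 79
```

```text
t 3.2 pos [ 0.4476 -0.0851  0.0925] strainer xy mm [-83.9  49.7] F [ 0.5 -0.2 -0.6] w 0.0
rot needed deg (tool) [ 0.19  0.06 -0.32]
target [ 0.4488 -0.0796  0.079 ] tool mm [-5.3 -2.  13.5]
```

>>> {"fn": "apply_moves", "kwargs": {
  "increments": [
    [-4,-1.5,0,0,0,0,1],
    [0,0,0,0,0,0,1],
    [0,0,3,0,0,0,1],
    [0,0,4,0,0,0,1],
    [0,0,4,0,0,0,1],
    [0,0,4,0,0,0,1],
    [0,0,3,0,0,0,1],
    [0,0,2,0,0,0,1]
  ]
}}

```text
t: 4.2
eef_pos: [0.4492, -0.0802, 0.0782]
tool_rot: [0.002, 0.751, -0.66, -0.001]
contact_force: [-11.7, 0.5, 37.7]
gripper_width: -0.004
```

```bash
python3 go.py -82 55 78
```

```text
t 4.2 pos [ 0.4492 -0.0802  0.0782] strainer xy mm [-81.7  54.3] F [-11.7   0.5  37.7] w -0.0
rot needed deg (tool) [ 0.19 -0.07 -0.34]
target [ 0.4488 -0.0796  0.078 ] tool mm [-0.7  0.3  0.2]
```

>>> {"fn": "apply_moves", "kwargs": {
  "increments": [
    [0,0,0,0,0,0,1],
    [0,0,0,0,0,0,1],
    [0,0,-15,0,0,0,1],
    [0,0,-25,0,0,0,1],
    [5,-3,-20,0,0,0,1],
    [30,-18,-10,0,0,0,1],
    [35,-20,0,0,0,0,1],
    [35,-20,0,0,0,0,1]
  ]
}}

```text
t: 5.2
eef_pos: [0.5249, -0.176, 0.1549]
tool_rot: [0.001, 0.753, -0.658, -0.0]
contact_force: [0.1, 0.8, 0.9]
gripper_width: -0.002
```

```bash
python3 go.py 0 -80 150
python3 - <<'E'
from station import imaging
import cv2
for n in("side","wrist"):
    im=imaging.read_camera(n)[:,:,::-1]
    if n=="side": im=im[90:240,190:390]
    cv2.imwrite(f"pics/{n}2.png",cv2.resize(im,(800,600),interpolation=cv2.INTER_CUBIC))
E
```

```text
t 5.2 pos [ 0.5249 -0.176   0.1549] strainer xy mm [-19.6 -50.8] F [0.1 0.8 0.9] w -0.0
rot needed deg (tool) [ 0.09 -0.06 -0.01]
target [ 0.5483 -0.2023  0.15  ] tool mm [ 29.2 -19.6   4.9]
```

View pics/side2.png

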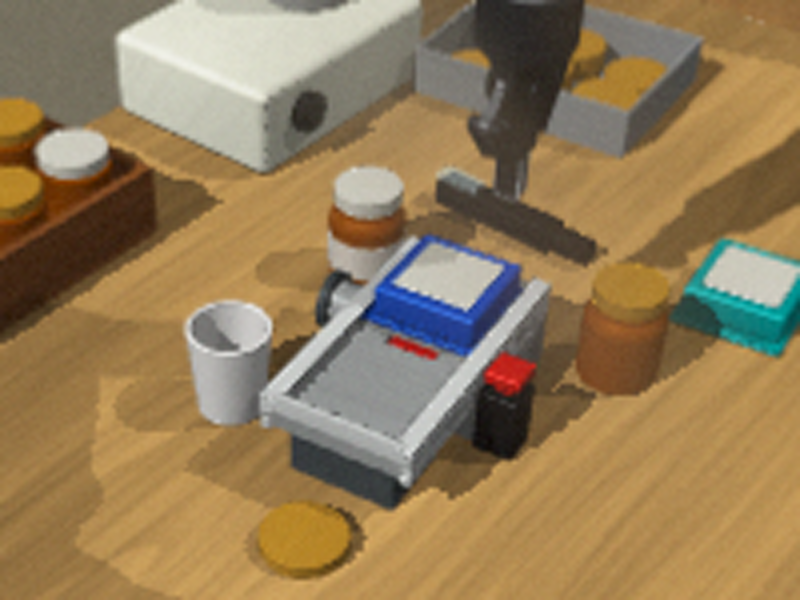

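View pics/wrist2.png

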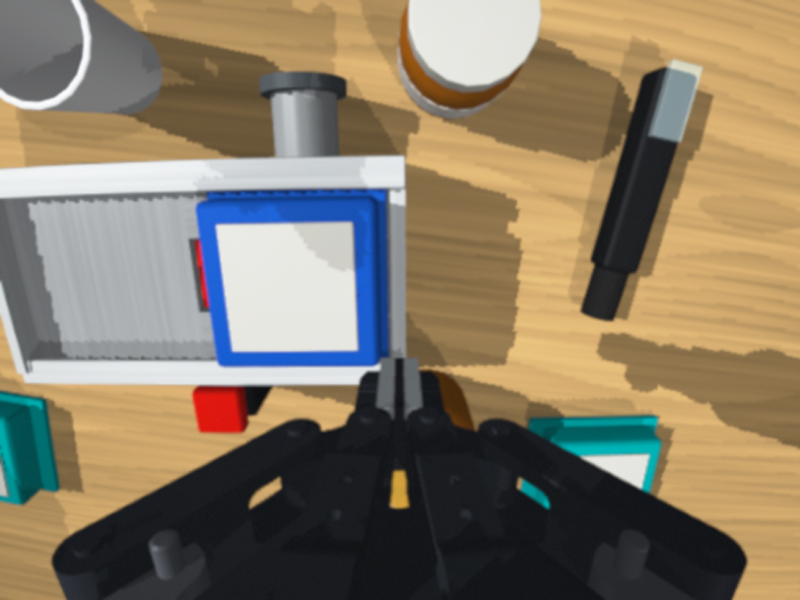

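The tab is down: the pad now sits on its black housing at (510,370) and the tooth is flush at (412,346). The cover is still on its seat. Next I go behind the pan and descend.

>>> {"fn": "apply_moves", "kwargs": {
  "increments": [
    [16,-10,0,0,0,0,1],
    [14,-8,0,0,0,0,1],
    [5,-2,10,0,0,0,1],
    [0,0,15,0,0,0,1],
    [0,0,15,0,0,0,1],
    [0,0,12,0,0,0,1],
    [0,0,8,0,0,0,1],
    [0,0,2,0,0,0,1]
  ]
}}

```text
t: 6.3
eef_pos: [0.5485, -0.2088, 0.0878]
tool_rot: [0.001, 0.752, -0.659, -0.002]
contact_force: [-1.3, 0.3, 0.0]
gripper_width: 0.001
```

```bash
python3 go.py 0 -75 83
```

```text
t 6.3 pos [ 0.5485 -0.2088  0.0878] strainer xy mm [ -0.7 -86.5] F [-1.3  0.3  0. ] w 0.0
rot needed deg (tool) [ 0.24  0.07 -0.16]
target [ 0.5476 -0.1973  0.083 ] tool mm [-11.5  -0.7   4.9]
```

>>> {"fn": "apply_moves", "kwargs": {
  "increments": [
    [-5,0,3,0,0,0,1],
    [-7,0,1,0,0,0,1],
    [-7,0,0,0,0,0,1],
    [-7,0,0,0,0,0,1],
    [-7,0,0,0,0,0,1],
    [-7,0,0,0,0,0,1],
    [-7,0,0,0,0,0,1],
    [-7,0,0,0,0,0,1]
  ]
}}

```text
t: 7.3
eef_pos: [0.5417, -0.1526, 0.0849]
tool_rot: [0.001, 0.752, -0.659, -0.0]
contact_force: [0.3, -1.0, -0.3]
gripper_width: -0.002
```

```bash
python3 go.py 0 70 83
python3 - <<'E'
from station import imaging
import cv2
im=imaging.read_camera("side")[90:240,190:390,::-1]
cv2.imwrite("pics/side3.png",cv2.resize(im,(800,600),interpolation=cv2.INTER_CUBIC))
E
```

```text
t 7.3 pos [ 0.5417 -0.1526  0.0849] strainer xy mm [  0.2 -29.9] F [ 0.3 -1.  -0.3] w -0.0
rot needed deg (tool) [ 0.11 -0.04 -0.19]
target [ 0.528  -0.0536  0.083 ] tool mm [-99.9   0.5   1.8]
```

View pics/side3.png

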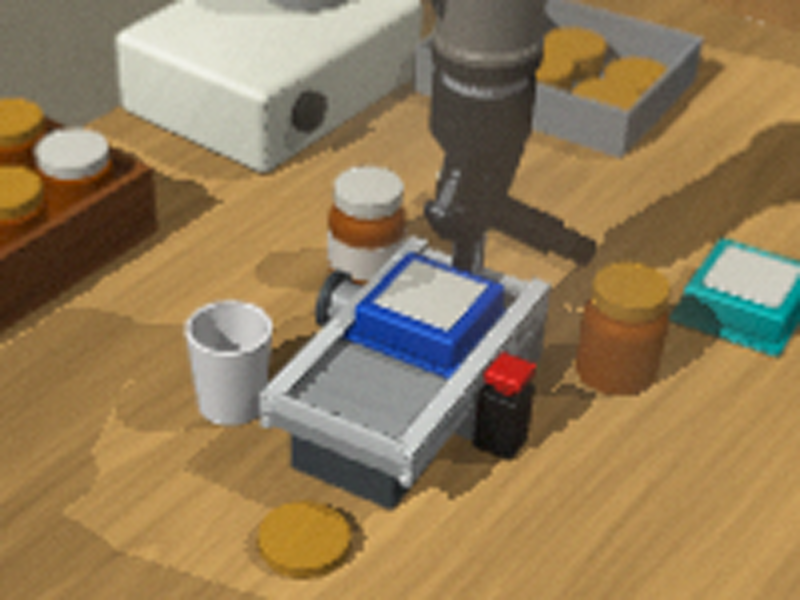

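The cover slides flat under about 1 N. I continue.

>>> {"fn": "apply_moves", "kwargs": {
  "increments": [
    [-9,0,1,0,0,0,1],
    [-10,0,0,0,0,0,1],
    [-10,0,0,0,0,0,1],
    [-10,0,0,0,0,0,1],
    [-10,0,0,0,0,0,1],
    [-10,0,0,0,0,0,1],
    [-9,0,0,0,0,0,1],
    [-7,0,0,0,0,0,1]
  ]
}}

```text
t: 8.35
eef_pos: [0.5316, -0.0731, 0.0844]
tool_rot: [0.001, 0.752, -0.659, 0.0]
contact_force: [0.7, -2.7, 1.2]
gripper_width: 0.001
```

```bash
python3 go.py 0 70 84
```

```text
t 8.35 pos [ 0.5316 -0.0731  0.0844] strainer xy mm [ 0.9 50.2] F [ 0.7 -2.7  1.2] w 0.0
rot needed deg (tool) [ 0.04 -0.1  -0.17]
target [ 0.528  -0.0536  0.084 ] tool mm [-19.8   1.    0.4]
```

>>> {"fn": "apply_moves", "kwargs": {
  "increments": [
    [-3,0.5,0,0,0,0,1],
    [-3,0.3,0,0,0,0,1],
    [-3,0,0,0,0,0,1],
    [-3,0,0,0,0,0,1],
    [-3,0,0,0,0,0,1],
    [-3,0,0,0,0,0,1],
    [-3,0,0,0,0,0,1],
    [-3,0,0,0,0,0,1]
  ]
}}

```text
t: 9.35
eef_pos: [0.53, -0.059, 0.0854]
tool_rot: [0.003, 0.75, -0.662, 0.006]
contact_force: [1.6, -8.9, -0.1]
gripper_width: 0.001
```

```bash
python3 go.py 0 70 84
python3 - <<'E'
from station import imaging
import cv2
im=imaging.read_camera("side")[90:240,190:390,::-1]
cv2.imwrite("pics/side4.png",cv2.resize(im,(800,600),interpolation=cv2.INTER_CUBIC))
E
```

```text
t 9.35 pos [ 0.53   -0.059   0.0854] strainer xy mm [ 1.2 64.4] F [ 1.6 -8.9 -0.1] w 0.0
rot needed deg (tool) [-0.18 -0.77 -0.67]
target [ 0.528  -0.0536  0.084 ] tool mm [-5.6  1.3  1.3]
```

View pics/side4.png

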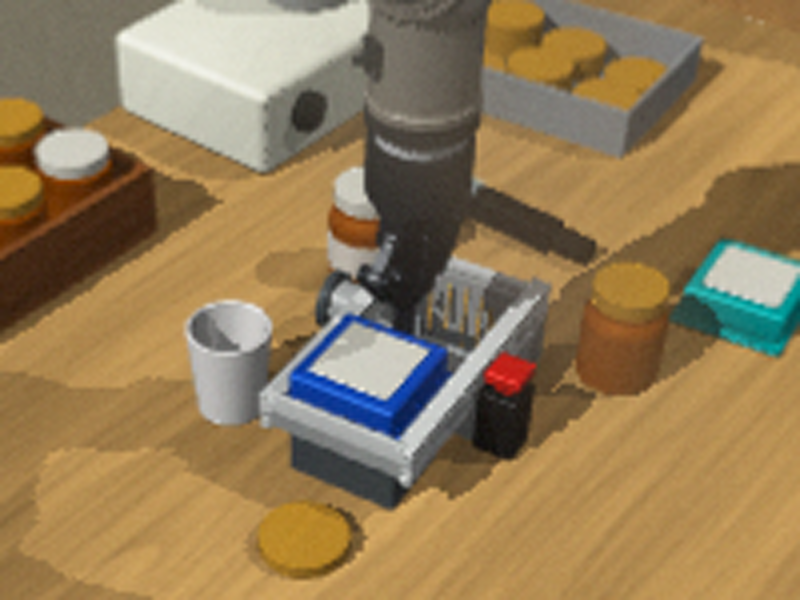

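>>> {"fn": "apply_moves", "kwargs": {
  "increments": [
    [-4,0,0,0,0,0,1],
    [-4,0,0,0,0,0,1],
    [-4,0,0,0,0,0,1],
    [-4,0,0,0,0,0,1],
    [0,0,0,0,0,0,1],
    [0,0,0,0,0,0,1],
    [0,0,0,0,0,0,1],
    [0,0,0,0,0,0,1]
  ]
}}

```text
t: 10.4
eef_pos: [0.5297, -0.0595, 0.0862]
tool_rot: [0.008, 0.745, -0.667, 0.013]
contact_force: [0.7, -3.9, 2.8]
gripper_width: 0.004
```

```bash
python3 go.py 0 40 84
```

```text
t 10.4 pos [ 0.5297 -0.0595  0.0862] strainer xy mm [ 0.9 64. ] F [ 0.7 -3.9  2.8] w 0.0
rot needed deg (tool) [-0.26 -1.75 -1.47]
target [ 0.5321 -0.0834  0.084 ] tool mm [23.9  0.3  2.9]
```

It has stopped against the end stop. I back off, rise and check.

>>> {"fn": "apply_moves", "kwargs": {
  "increments": [
    [5,0,0,0,0,0,1],
    [10,0,0,0,0,0,1],
    [10,0,0,0,0,0,1],
    [5,0,-15,0,0,0,1],
    [0,0,-25,0,0,0,1],
    [10,0,-35,0,0,0,1],
    [20,0,-35,0,0,0,1],
    [20,0,-20,0,0,0,1]
  ]
}}

```text
t: 11.4
eef_pos: [0.5368, -0.1356, 0.2245]
tool_rot: [0.008, 0.746, -0.666, 0.011]
contact_force: [0.4, -1.0, -0.0]
gripper_width: -0.001
```

>>> {"fn": "apply_moves", "kwargs": {
  "increments": [
    [30,0,0,0,0,0,1],
    [30,0,0,0,0,0,1],
    [30,0,0,0,0,0,1],
    [20,0,0,0,0,0,1],
    [0,0,0,0,0,0,1],
    [0,0,0,0,0,0,1],
    [0,0,0,0,0,0,1],
    [0,0,0,0,0,0,1]
  ]
}}

```text
t: 12.4
eef_pos: [0.5514, -0.2464, 0.236]
tool_rot: [0.004, 0.747, -0.665, 0.014]
contact_force: [0.6, 0.1, 1.0]
gripper_width: -0.0
```

```bash
python3 go.py
python3 - <<'E'
from station import imaging
import cv2
im=imaging.read_camera("top")[:,:,::-1]
cv2.imwrite("pics/top5.png",cv2.resize(im[115:265,225:425],(800,600),interpolation=cv2.INTER_CUBIC))
im=imaging.read_camera("side")[90:240,190:390,::-1]
cv2.imwrite("pics/side5.png",cv2.resize(im,(800,600),interpolation=cv2.INTER_CUBIC))
E
```

```text
t 12.4 pos [ 0.5514 -0.2464  0.236 ] strainer xy mm [  -2.9 -124.1] F [0.6 0.1 1. ] w -0.0
rot needed deg (tool) [-0.69 -1.54 -1.09]
```

View pics/top5.png

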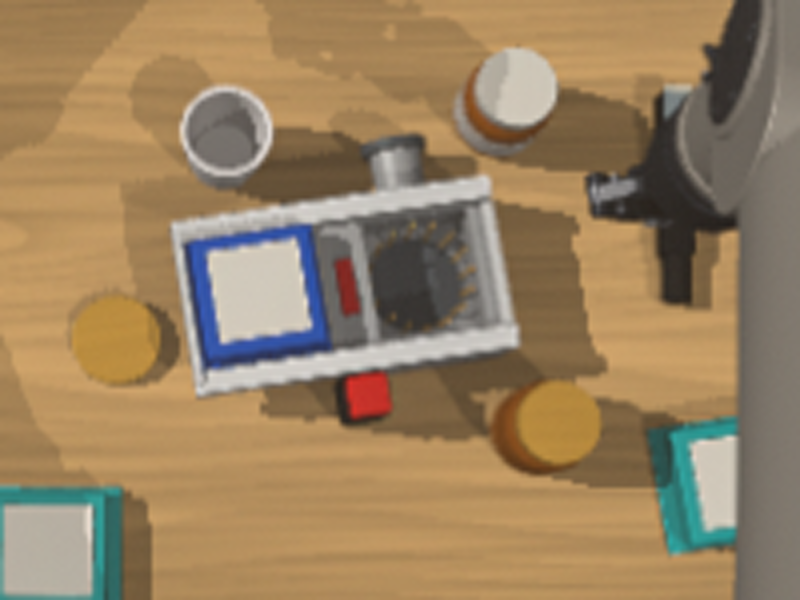

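View pics/side5.png

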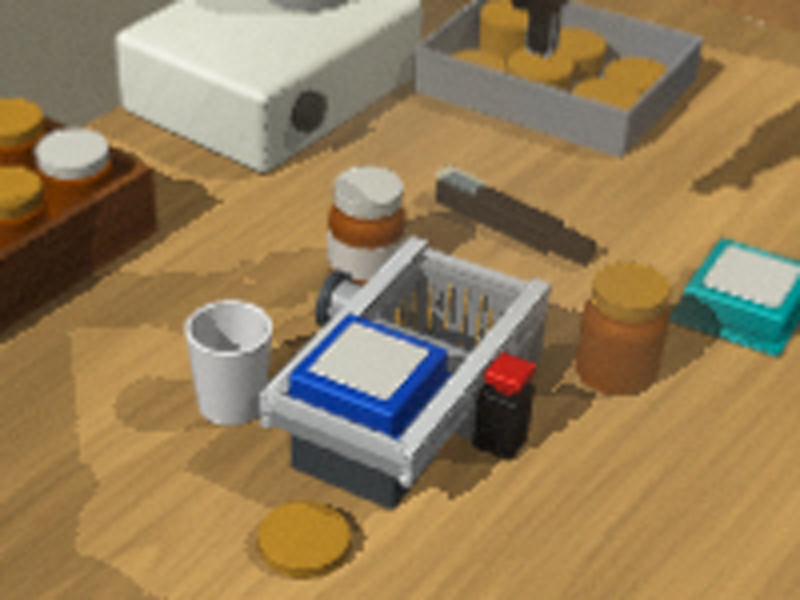

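Run:
```python
from h import *
from station import imaging,bot
c=imaging.get_calibration("top"); v=np.load("pose.npy")
uv=(np.array([[188,243],[307,227],[328,345],[207,367]])+.5)/4-.5+[225,115]
w=unproj(c,uv,.097);d=w[:,:2]-v[:2];k,s=np.cos(v[2]),np.sin(v[2])
q=1000*np.c_[k*d[:,0]+s*d[:,1],-s*d[:,0]+k*d[:,1]];print(q.round(1),q.mean(0))
```

```text
[[ 43.5 165.8]
 [ 42.4  79.8]
 [-43.7  78.7]
 [-46.6 165.9]] [ -1.10298681 122.57354341]
```

The cover measures y = 122.6 mm of the 124 mm travel, so it is at the stop. The tab is down and the arm is clear, so I hand in.

```bash
python3 -c "
from station import bot
print(bot.hand_in())"
```

```text
the job is handed in; nothing more can be done
None
```

I pressed the red tab down, pushed the blue cover to the end stop, backed the arm clear and handed the job in at about 12.5 s. No verdict is reported.

- **Tab:** it bottomed at a tip height of about 78 mm with about 38 N of vertical force. The pictures show the pad still down on its housing and the tooth clear.
- **Cover:** it slid under 1–3 N, then stopped against the end stop. Pushing further gave no more travel. In the last top picture its centre is at y ≈ 122.6 mm of the 124 mm travel, within the 2–3 mm accuracy of my measurements. It looks flat in the side view.
- **Surroundings:** the jars, cup, jar lid and refractometer look unmoved in the last pictures. I did not photograph the scraper and brush again, but the arm never went near them.
- **Arm:** it ended about 236 mm up and clear of everything, with forces near zero.
- **Disagreement:** the wrist picture put the pad and cover edges about 3 mm from my position fit, and the end-stop edge up to 8 mm. I used the fit, aiming 1 mm toward the wrist reading for the pad, and it proved good enough.

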